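# Push the storage caddy home beside the toaster

### The job

Tidy the worktop: push the rectangular storage caddy along the counter, without ever picking it up or tipping it, until its long back is flat against the low tiled upstand and its end is up against the end of the toaster. Do not shift the toaster, and leave the kettle, the mug and the round caddy where they stand.

Things in the scene. Friction and masses are not known exactly. Their poses are not given: they have to be found in the camera images.
- caddy: the rectangular storage caddy to push, loose, 0.3 to 0.65 kg, slides at 2 to 5 N: a steel box with a flush light wooden lid, 100 mm deep (its x) by 130 mm long (its y) by 100 mm high, vertical flat sides. Origin at the centre of its underside. It starts out in front of the upstand, turned by up to about 0.45 rad from the upstand's direction.
- upstand_face (a point): middle of the front face, at counter height, of the low tiled upstand: a fixed straight strip 1000 mm long, 20 mm thick and 60 mm high at the back of the work area, its front facing the robot. x points horizontally into the upstand (away from the robot), y runs along its face, z up. The caddy is home when a 130 mm long side lies on this face.
- toaster: white toaster, loose, about 1.8 kg, 280 mm long (its y, along the upstand) by 160 mm (its x) by 190 mm high, flat upright ends, lever and dial 16 mm proud of its front (-x), back 20 mm in front of the upstand. Origin: centre of its underside. Left or right; the caddy starts between it and the kettle and belongs against the end that faces the kettle. Slides at 8 to 13 N.
- kettle: black kettle, loose, 160 mm across its base and 220 mm high, handle to its own +x, reaching 118 mm from its axis; near the other end of the upstand. Origin at the centre of its underside. Leave alone.
- mug: white mug, loose, 76 mm across and 90 mm high, handle at its +y, on the robot's side of the toaster or the kettle. Origin at the centre of its underside. Leave alone.
- round_caddy: round steel caddy with a wooden lid, loose, 68 mm across and 100 mm high, on the robot's side, at the other side from the mug. Origin at the centre of its underside. Leave alone.
Not all that is in view belongs to the job. What is shaped like the caddy but black, purple or red is not meant.

How it is judged:
At the end, for the whole second after the job is handed in: The caddy stands upright and still on the counter, its middle within 6 mm of the place where its long back touches the upstand, in line with the upstand within 0.06 rad, and its end within 6 mm of the toaster's end (x of caddy in the frame of upstand_face between -0.056 and -0.046 m and angle between the x axis of caddy and the x axis of upstand_face, either way round below 0.06 rad and y of caddy in the frame of toaster between -0.211 and 0.211 m and height (world z) of caddy below 0.004 m and angle between caddy's own z axis and vertical below 0.04 rad and linear speed of caddy below 0.01 m/s).
It fails at once if the caddy is lifted more than 10 mm off the counter (height (world z) of caddy above 0.01 m).
It fails at once if the caddy is tipped by more than 0.15 rad (angle between caddy's own z axis and vertical above 0.15 rad).
It fails at once if the toaster is shifted by more than 10 mm (distance of toaster from where it was at the start of the episode above 0.01 m).
It fails at once if the kettle, mug or round caddy is moved by more than 10 mm (distance of any of kettle, mug, round_caddy from where it was at the start of the episode above 0.01 m).
It also fails if it takes over 58 s, if anything falls off the work surface, if the arm or the gripper's body presses on something with over 40 N, if the wrist force passes 120 N, or if a joint passes its speed limit or range.

### The arm

A 6-joint arm with a two-finger parallel gripper is mounted at the origin on the work surface. World frame = base frame: x ahead of the robot, y to its left, z up, the work surface at z = 0. Lengths are in m, angles in rad, forces in N, time in s.
With the tool pointing down it reaches from about 0.35 to 0.875 m from the base axis. Payload 15.5 kg.
Tool frame: the origin (TCP) lies at the very end of the fingers, on their centre line; the grasp point (between the pads) lies pinch_z behind it (pinch_z is the distance from the TCP to the grasp point, in m); z points along the fingers, y is the line along which they close (so a half turn about z gives the same grasp; the last joint's range is limited). The gripper opens to 85 mm and grips with 20 to 120 N. Pads are 22 mm wide; open, the fingers measure 114 mm over their backs; the gripper's body (76 mm by 85 mm) begins 54 mm behind the grasp point. The pads swing forward as they close: fully open they stand 13 mm farther back than shut.
Start: joints at [1.254, 0.494, 1.345, -0, 1.302, -0.096], TCP at [0.137, 0.61, 0.231] pointing down, gripper open.
Joint ranges: [-2.91, 2.91], [-0.82, 2.16], [0.22, 2.67], [-1.22, 4.37], [0.12, 2.79], [-3.08, 3.08]. Speed limits (rad/s): [1.89, 1.89, 2.57, 3.01, 3.01, 3.01].

### API

Orientations are given as a rotation vector (axis times angle).
In Python, from bench import * gives the robot as it stands. The module is installed in compiled form; this text tells all that it offers.
- The arm moves only by the tool jog_arm, never from a script. Its argument "targets" is a list of rows, each an object of numbers: "tx", "ty", "tz": the shift along the tool's x, y, z in cm; "ax", "ay", "az": the turn, a rotation vector about the tool's x, y, z in degrees. A call has 1 to 20 rows; each row shifts and turns the commanded pose from where the row before left it, along the tool's axes as they then stand; what a row does not reach is not made up. A row lasts 1/10 s, in which the tool goes at most 50 mm and 8.59 degrees, less where a joint would pass 70% of its speed; a pose out of reach is approached as far as the arm can. A call with a gripper value outside its range is refused whole. "fingers" is the closure in counts, from 0 (fully open) to 255 (shut), set as the call begins (left out, the last holds). The fingers move at their own pace and stop on an object; "squeeze" is the grip in N (left out, the last holds). Time passes only in rows, so rows that do not move let the fingers close. It gives the time, the measured TCP pose, the force, the opening and the grip force at its end, in the units of the state.
- read_state(): the state, without advancing time (a new reading comes with each control period).
- capture(name): name is "side" or "top"; returns a dict with "img" (480x640x3 uint8, red, green, blue), "intrinsics" (3x3 intrinsics, pixels), "dist" ([k1, k2, p1, p2, k3] as OpenCV has them; the pictures are not rectified), "eye" and "rotation" of the camera in the world. Camera axes: x right, y up, looking along -z (the intrinsics and any distortion apply to the point x, -y, -z); pixel columns grow to the right and rows downward; lengths in m; the calibration is good to about 2 mm. A picture is of the moment at which its call begins. There is no depth.
- finish_job(): hands the job in; it is judged then, once.
Trained networks look in a picture, given as the dict that the camera call returned (one of the last four; its "shot" number tells which), for a name from the list of things; names that differ only in an ending like _2 or _b are one class to them, and where a whole thing is asked for, a point or a joint stands for the part that bears it (a point fixed in the world has none). Each returns a list of dicts, best first, with "score" (0 to 1); they miss things now and then, are a little off and sometimes report something else, mostly with a low value. They report only what shows in the picture. A call takes as long as a camera call. They do not tell look-alikes from the thing itself.
- trace(picture, thing): "region" (480x640 bool, what is visible of it) and "extent" ([left, top, right, bottom] in pixels, round what is visible of it).
The state is a dict: "time": time; "q": joint angles; "joint_velocities": joint speeds; "effort": joint torques, N m; "eef_pos": TCP position; "ee_rot": TCP orientation; "contact_force": force on the tool from outside, world axes, zero at the start; "wrist_torque": the same for the moment, N m; "finger_gap": opening from 0.0 (shut) to 1.0 (fully open); "gripper_force": force on a finger pad.
Only numpy, scipy, OpenCV 4.12 (cv2) and the standard library are available. Lean on these libraries where they do the work, as an engineer would, in place of code of your own. Each camera call takes 0.05 s, during which the arm holds its last target. There are 200 camera calls.

## Working session

There is one attempt and no reset: what is moved stays moved. The work goes in short steps, Python scripts to look and compute and a tool call to move; the robot and the scene stay as the last step left them, time stands still between calls to the robot, and variables do not carry over. Pictures are saved under pics/ and viewed, at most 10 in all, crops included, and the job is handed in when it is done.

Besides the shell and the picture viewer there is one more tool, called as a command line: name --argument value ..., lists and objects as JSON in quotes. jog_arm: Moves the arm, as the interface text tells. Its arguments: {"type":"object","properties":{"targets":{"type":"array","items":{"type":"object","properties":{"tx":{"type":"number"},"ty":{"type":"number"},"tz":{"type":"number"},"ax":{"type":"number"},"ay":{"type":"number"},"az":{"type":"number"}}}},"fingers":{"type":"number"},"squeeze":{"type":"number"}},"required":["targets"]}

```bash
mkdir -p pics
python3 - <<'E'
from bench import *
import cv2,numpy as np
s=read_state();print({k:np.round(v,3) for k,v in s.items()})
ims=[]
for n in("top","side"):
    c=capture(n);ims.append(c["img"]);print(n,c["eye"],np.round(c["rotation"],4).tolist(),c["intrinsics"],c["dist"])
    np.save(n+"_cal.npy",dict(K=c["intrinsics"],d=c["dist"],e=c["eye"],R=c["rotation"]),allow_pickle=True)
    for t in("caddy","toaster","kettle","mug","round_caddy"):
        for r in trace(c,t)[:4]:
            m=r["region"];px=c["img"][m].mean(0) if m.any() else 0
            print(t,round(r["score"],2),np.round(r["extent"]),m.sum(),np.round(px))
    cv2.imwrite(f"pics/{n}0.png",c["img"][:,:,::-1])
E
```

```text
{'time': np.float64(0.0), 'q': array([ 1.254,  0.494,  1.346,  0.   ,  1.303, -0.095]), 'joint_velocities': array([ 0.   ,  0.002, -0.002,  0.002,  0.001, -0.   ]), 'effort': array([-6.0000e-03, -8.8216e+01, -3.8385e+01, -1.0000e-03,  1.0000e-02,
       -0.0000e+00]), 'eef_pos': array([0.137, 0.609, 0.231]), 'ee_rot': array([-3.460e-01, -3.122e+00,  2.000e-03]), 'contact_force': array([-0.045,  0.157,  0.402]), 'wrist_torque': array([-0.002,  0.021,  0.023]), 'gripper_force': np.float64(0.0), 'finger_gap': np.float64(1.0)}
top [0.39405231 0.07639763 1.57804114] [0.054, -0.0476, -1.5702] [[618.87117446   0.         314.29863798]
 [  0.         618.87117446 228.6558042 ]
 [  0.           0.           1.        ]] [0.01225992 0.         0.         0.         0.        ]
caddy 0.75 [298. 180. 357. 227.] 2418 [133. 114.  88.]
caddy 0.66 [250. 276. 312. 334.] 2374 [29. 28. 29.]
caddy 0.64 [ 95. 244. 173. 308.] 2963 [119.  36.  34.]
caddy 0.6 [363. 222. 430. 283.] 2361 [ 85.  49. 108.]
toaster 0.69 [130. 134. 265. 215.] 9642 [157. 157. 157.]
kettle 0.72 [446. 120. 526. 211.] 4238 [34. 34. 35.]
mug 0.58 [206. 234. 243. 276.] 980 [137. 138. 131.]
round_caddy 0.89 [447. 242. 480. 266.] 768 [118. 103.  82.]
side [-0.03074806 -0.77729317  0.85884364] [0.8569, -0.2456, -0.5095] [[480.13851376   0.         313.17080826]
 [  0.         480.13851376 239.59377328]
 [  0.           0.           1.        ]] [0.03567921 0.         0.         0.         0.        ]
caddy 0.93 [307. 252. 362. 322.] 2940 [ 74.  40. 101.]
caddy 0.66 [308. 199. 362. 254.] 2376 [112. 101.  88.]
caddy 0.66 [210. 212. 257. 274.] 2333 [32. 30. 31.]
caddy 0.66 [178. 149. 236. 193.] 2048 [119.  34.  33.]
toaster 0.57 [259. 111. 346. 212.] 6575 [142. 143. 145.]
kettle 0.84 [418. 245. 523. 361.] 7820 [43. 44. 45.]
mug 0.77 [230. 181. 268. 217.] 949 [140. 144. 136.]
round_caddy 0.91 [357. 306. 394. 363.] 1560 [110. 101.  90.]
```

View pics/top0.png

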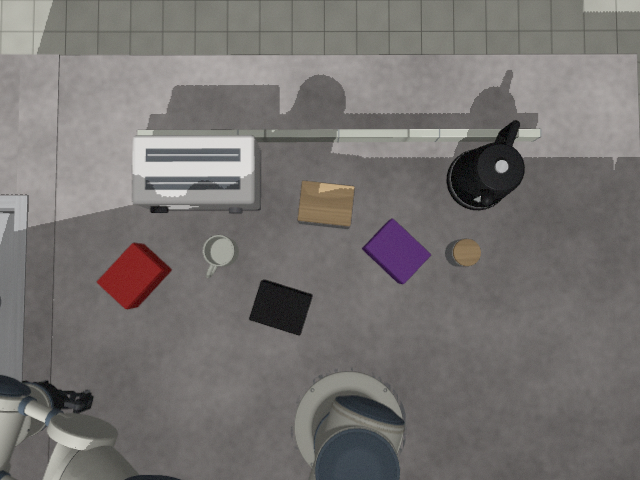

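View pics/side0.png

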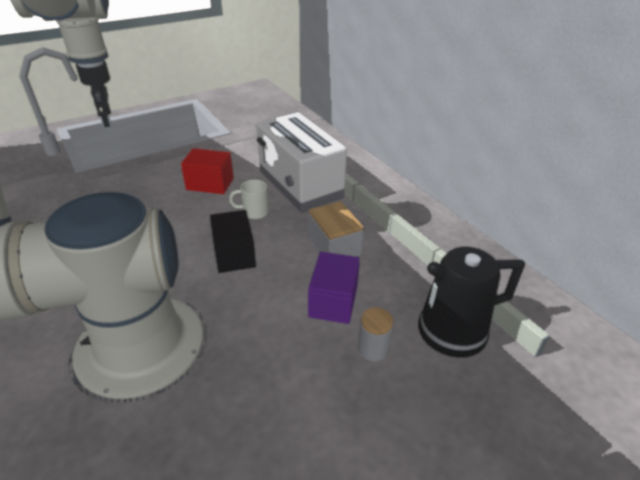

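The top view shows the wooden-lid caddy at (327,204). The toaster is to its left, with its end at column ~261, and the upstand is at row ~133. The kettle is on the right; the black (280,307) and purple (397,251) boxes are decoys. The mug is at (219,251).

```bash
cat > h.py <<'E'
import numpy as np,cv2
from scipy.spatial.transform import Rotation as R
from scipy.optimize import least_squares
def back(c,uv,z):
    p=cv2.undistortPoints(np.array(uv,float).reshape(-1,1,2),c["intrinsics"],c["dist"]).reshape(-1,2)
    d=R.from_rotvec(c["rotation"]).apply(np.c_[p[:,0],-p[:,1],-np.ones(len(p))])
    t=(z-c["eye"][2])/d[:,2]
    return c["eye"]+d*t[:,None]
def proj(c,P):
    q=R.from_rotvec(c["rotation"]).inv().apply(np.atleast_2d(P)-c["eye"])*[1,-1,-1]
    return cv2.projectPoints(q,np.zeros(3),np.zeros(3),c["intrinsics"],c["dist"])[0].reshape(-1,2)
def box(x,y,a,L,W,H):
    P=np.array([[i*L/2,j*W/2,k] for i in(-1,1) for j in(-1,1) for k in(0,H)])
    return P@np.array([[np.cos(a),np.sin(a),0],[-np.sin(a),np.cos(a),0],[0,0,1]])+[x,y,0]
def fit(cs,ms,x0,dims):
    """fit box pose to silhouettes: mask contour points lie on hull of projected box"""
    cn=[max(cv2.findContours(m.astype(np.uint8),cv2.RETR_EXTERNAL,cv2.CHAIN_APPROX_NONE)[0],key=len).reshape(-1,2) for m in ms]
    def f(p):
        o=[]
        for c,k in zip(cs,cn):
            h=cv2.convexHull(proj(c,box(*p,*dims)).astype(np.float32))
            o+=[cv2.pointPolygonTest(h,(float(a),float(b)),True)-.3 for a,b in k]
        return np.array(o)
    r=least_squares(f,x0,loss="soft_l1",diff_step=1e-3,x_scale=[.01,.01,.05])
    return r.x,np.abs(f(r.x)).mean()
E
cat > m.py <<'E'
from bench import *
from h import *
c=capture("top");s=capture("side")
def pick(c,t,uv=None):
    rs=trace(c,t)
    if uv is not None: # wooden lid: nearest expected
        rs=sorted(rs,key=lambda r:np.hypot(*(np.array([(r["extent"][0]+r["extent"][2])/2,(r["extent"][1]+r["extent"][3])/2])-uv)))
    return rs[0]["region"]
E
python3 - <<'E'
from m import *
# upstand: front top edge (z=.06): white-tile part
g=cv2.cvtColor(c["img"],cv2.COLOR_RGB2GRAY)
for u in(275,300,320,350,380,400,420,430,530):print(u,g[122:148,u])
m=pick(c,"caddy",(327,204));ms=pick(s,"caddy",(335,226))
b=back(c,[(327,204)],.1)[0];print(b)
for cs,mm in(([c],[m]),([c,s],[m,ms])):print("caddy",fit(cs,mm,[b[0],b[1],0.05],(.1,.13,.1)))
print("caddy mask corners",cv2.boxPoints(cv2.minAreaRect(np.argwhere(m)[:,::-1].astype(np.float32))).tolist())
t=pick(c,"toaster");ts=pick(s,"toaster");b=back(c,[(197,175)],.19)[0]
for cs,mm in(([c],[t]),([c,s],[t,ts])):print("toaster",fit(cs,mm,[b[0],b[1],0.0],(.16,.28,.19)))
for n,uv,z in(("kettle",(490,178),0.1),("mug",(219,250),.09),("round",(465,253),.1),("black",(280,307),.1),("purple",(397,251),.1)):print(n,back(c,[uv],z)[0])
print("upst",back(c,[(275,138),(430,138),(530,138)],.06))
E
```

```text
275 [104 106 102 100 103 104 107 123 124 124 126 127 125 125 127  88  78  76
  72  73  99 107 112 108 110 109]
300 [101 103 102 102 103 103 104 109 127 129 129 128 127 128 132  89  76  77
  75  77 103 106 104 104 105 102]
320 [ 96  98  98  98  98 100  98 124 128 129 128 128 130 130 133  82  77  73
  77  78 101 103 104 103 100 102]
350 [102 102 102 100 100 101 100 158 187 189 187 190 189 189 190 136 141 145
 145 145 151 152 151 153 150 152]
380 [ 93  93  93  95  95  97  98 162 186 189 188 189 189 190 189 130 144 146
 143 144 141 141 146 144 147 148]
400 [ 95  96  96  97  95  97  96 164 184 185 186 185 186 187 186 149 142 142
 142 141 147 150 151 148 148 150]
420 [ 91  92  91  92  95  95  94 204 195 193 194 194 193 193 192 157 148 150
 148 146 148 148 148 148 152 151]
430 [102  95  97  97  96  95  95 207 196 196 196 196 196 197 206 159 151 149
 149 147 150 150 146 148 146 144]
530 [103 102 104 103 101 104  89 201 190 189 190 192 192 193 194 147 145 144
 146 149 151 151 152 151 149 152]
[0.54906324 0.05188337 0.1       ]
caddy (array([ 0.55217046,  0.05478847, -0.11590073]), np.float64(0.5974381318601232))
caddy (array([ 0.55171685,  0.05541989, -0.12525828]), np.float64(1.2939696859110126))
caddy mask corners [[296.484619140625, 222.88055419921875], [301.65185546875, 178.95904541015625], [354.7406005859375, 185.20477294921875], [349.5733642578125, 229.12628173828125]]
toaster (array([0.61918594, 0.35678844, 0.00126879]), np.float64(1.0943539868994179))
toaster (array([ 0.61915447,  0.35744897, -0.01406812]), np.float64(1.6509592042122205))
kettle [ 0.61158885 -0.33945061  0.1       ]
mug [0.43903407 0.31157034 0.09      ]
round [ 0.43159616 -0.27679807  0.1       ]
black [0.30343666 0.16375088 0.1       ]
purple [ 0.4363357  -0.11497213  0.1       ]
upst [[ 0.71782715  0.18005561  0.06      ]
 [ 0.71745216 -0.204176    0.06      ]
 [ 0.71702715 -0.45106126  0.06      ]]
```

jog_arm --targets '[{"az": -6.3}, {"az": -6.3}, {"tx": -1.7, "ty": -3}, {"tx": -1.7, "ty": -3}, {"tx": -1.7, "ty": -3}, {"tx": -1.7, "ty": -3}, {"tx": -1.7, "ty": -3}, {"tx": -1.7, "ty": -3}, {"tx": -1.7, "ty": -3}, {"tx": -1.7, "ty": -3}, {"tx": -1.7, "ty": -3}, {"tx": -1.7, "ty": -3}, {"tx": -1.7, "ty": -3}, {"tx": -1.7, "ty": -3}, {"tx": -1.7, "ty": -3}, {"tx": -1.7, "ty": -3}, {"tx": -1.7, "ty": -3}, {"tx": -1.7, "ty": -3}, {"tx": -1.7, "ty": -3}, {}]' --fingers 0

```text
schema error: expected keys tx, ty, tz, ax, ay, az
```

Run:
```python
import bench
print([n for n in dir(bench) if not n.startswith('_')], getattr(bench,'pinch_z',None))
```

```text
['IKError', 'capture', 'finish_job', 'pinch_z', 'read_state', 'trace'] 0.0187
```

jog_arm --targets '[{"tx": 0, "ty": 0, "tz": 0, "ax": 0, "ay": 0, "az": -6.3}, {"tx": 0, "ty": 0, "tz": 0, "ax": 0, "ay": 0, "az": -6.3}, {"tx": -1.7, "ty": -3, "tz": 0, "ax": 0, "ay": 0, "az": 0}, {"tx": -1.7, "ty": -3, "tz": 0, "ax": 0, "ay": 0, "az": 0}, {"tx": -1.7, "ty": -3, "tz": 0, "ax": 0, "ay": 0, "az": 0}, {"tx": -1.7, "ty": -3, "tz": 0, "ax": 0, "ay": 0, "az": 0}, {"tx": -1.7, "ty": -3, "tz": 0, "ax": 0, "ay": 0, "az": 0}, {"tx": -1.7, "ty": -3, "tz": 0, "ax": 0, "ay": 0, "az": 0}, {"tx": -1.7, "ty": -3, "tz": 0, "ax": 0, "ay": 0, "az": 0}, {"tx": -1.7, "ty": -3, "tz": 0, "ax": 0, "ay": 0, "az": 0}, {"tx": -1.7, "ty": -3, "tz": 0, "ax": 0, "ay": 0, "az": 0}, {"tx": -1.7, "ty": -3, "tz": 0, "ax": 0, "ay": 0, "az": 0}, {"tx": -1.7, "ty": -3, "tz": 0, "ax": 0, "ay": 0, "az": 0}, {"tx": -1.7, "ty": -3, "tz": 0, "ax": 0, "ay": 0, "az": 0}, {"tx": -1.7, "ty": -3, "tz": 0, "ax": 0, "ay": 0, "az": 0}, {"tx": -1.7, "ty": -3, "tz": 0, "ax": 0, "ay": 0, "az": 0}, {"tx": -1.7, "ty": -3, "tz": 0, "ax": 0, "ay": 0, "az": 0}, {"tx": -1.7, "ty": -3, "tz": 0, "ax": 0, "ay": 0, "az": 0}, {"tx": -1.7, "ty": -3, "tz": 0, "ax": 0, "ay": 0, "az": 0}, {"tx": 0, "ty": 0, "tz": 0, "ax": 0, "ay": 0, "az": 0}]' --fingers 0

```text
time: 2.9
eef_pos: [0.4274, 0.0969, 0.2315]
ee_rot: [0.006, 3.14, -0.001]
contact_force: [0.3, 0.2, -0.1]
finger_gap: 0.998
gripper_force: 0.0
```

jog_arm --targets '[{"tx": 0, "ty": -2, "tz": 0, "ax": 0, "ay": -7.5, "az": 0}, {"tx": 0, "ty": -1.9, "tz": 0, "ax": 0, "ay": -7.5, "az": 0}, {"tx": 0.44, "ty": 0, "tz": 2.6, "ax": 0, "ay": 0, "az": 0}, {"tx": 0.44, "ty": 0, "tz": 2.6, "ax": 0, "ay": 0, "az": 0}, {"tx": 0.44, "ty": 0, "tz": 2.6, "ax": 0, "ay": 0, "az": 0}, {"tx": 0.44, "ty": 0, "tz": 2.6, "ax": 0, "ay": 0, "az": 0}, {"tx": 0.44, "ty": 0, "tz": 2.6, "ax": 0, "ay": 0, "az": 0}, {"tx": 0.44, "ty": 0, "tz": 2.6, "ax": 0, "ay": 0, "az": 0}, {"tx": 0.44, "ty": 0, "tz": 2.6, "ax": 0, "ay": 0, "az": 0}, {"tx": 0.44, "ty": 0, "tz": 2.6, "ax": 0, "ay": 0, "az": 0}, {"tx": 0, "ty": 0, "tz": 0, "ax": 0, "ay": 0, "az": 0}]'

```text
time: 4.0
eef_pos: [0.4472, 0.0614, 0.0238]
ee_rot: [0.001, 2.892, -0.001]
contact_force: [0.6, 0.4, 0.4]
finger_gap: 0.998
gripper_force: 0.0
```

jog_arm --targets '[{"tx": -0.97, "ty": 0, "tz": 0.247, "ax": 0, "ay": 0, "az": 0}, {"tx": -0.97, "ty": 0, "tz": 0.247, "ax": 0, "ay": 0, "az": 0}, {"tx": -0.97, "ty": 0, "tz": 0.247, "ax": 0, "ay": 0, "az": 0}, {"tx": -0.48, "ty": 0, "tz": 0.123, "ax": 0, "ay": 0, "az": 0}, {"tx": -0.48, "ty": 0, "tz": 0.123, "ax": 0, "ay": 0, "az": 0}, {"tx": -0.48, "ty": 0, "tz": 0.123, "ax": 0, "ay": 0, "az": 0}, {"tx": -0.48, "ty": 0, "tz": 0.123, "ax": 0, "ay": 0, "az": 0}, {"tx": -0.48, "ty": 0, "tz": 0.123, "ax": 0, "ay": 0, "az": 0}, {"tx": -0.48, "ty": 0, "tz": 0.123, "ax": 0, "ay": 0, "az": 0}, {"tx": -0.48, "ty": 0, "tz": 0.123, "ax": 0, "ay": 0, "az": 0}, {"tx": -0.48, "ty": 0, "tz": 0.123, "ax": 0, "ay": 0, "az": 0}]'

```text
time: 5.1
eef_pos: [0.5181, 0.0611, 0.026]
ee_rot: [0.001, 2.888, -0.001]
contact_force: [-2.8, 0.9, -0.8]
finger_gap: 0.997
gripper_force: 1.5
```

Run:
```python
from m import *
ms=trace(s,"caddy");
for r in trace(c,"caddy")+ms:print(np.round(r["extent"]),round(r["score"],2))
cv2.imwrite("pics/a.png",np.hstack([c["img"][120:360,170:490],s["img"][120:360,160:480]])[:,:,::-1])
```

```text
[296. 173. 351. 218.] 0.84
[368. 219. 430. 284.] 0.82
[ 98. 244. 167. 309.] 0.62
[129. 134. 264. 216.] 0.28
[313. 197. 370. 257.] 0.91
[178. 149. 238. 192.] 0.74
[304. 248. 362. 324.] 0.67
[211. 210. 257. 272.] 0.65
```

View pics/a.png

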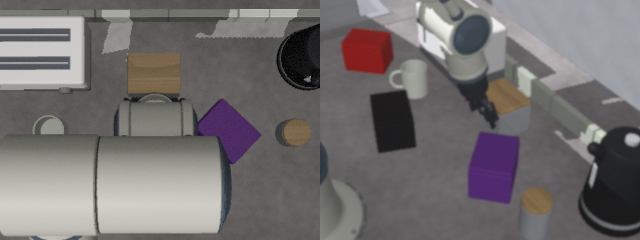

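The caddy is now square to the upstand and being pushed cleanly at about 3 N, so I'll keep pushing.

jog_arm --targets '[{"tx": -0.58, "ty": 0, "tz": 0.15, "ax": 0, "ay": 0, "az": 0}, {"tx": -0.58, "ty": 0, "tz": 0.15, "ax": 0, "ay": 0, "az": 0}, {"tx": -0.58, "ty": 0, "tz": 0.15, "ax": 0, "ay": 0, "az": 0}, {"tx": -0.58, "ty": 0, "tz": 0.15, "ax": 0, "ay": 0, "az": 0}, {"tx": -0.58, "ty": 0, "tz": 0.15, "ax": 0, "ay": 0, "az": 0}, {"tx": -0.58, "ty": 0, "tz": 0.15, "ax": 0, "ay": 0, "az": 0}, {"tx": -0.58, "ty": 0, "tz": 0.15, "ax": 0, "ay": 0, "az": 0}, {"tx": -0.58, "ty": 0, "tz": 0.15, "ax": 0, "ay": 0, "az": 0}, {"tx": -0.58, "ty": 0, "tz": 0.15, "ax": 0, "ay": 0, "az": 0}, {"tx": -0.58, "ty": 0, "tz": 0.15, "ax": 0, "ay": 0, "az": 0}, {"tx": -0.58, "ty": 0, "tz": 0.15, "ax": 0, "ay": 0, "az": 0}, {"tx": -0.58, "ty": 0, "tz": 0.15, "ax": 0, "ay": 0, "az": 0}, {"tx": -0.58, "ty": 0, "tz": 0.15, "ax": 0, "ay": 0, "az": 0}, {"tx": 0, "ty": 0, "tz": 0, "ax": 0, "ay": 0, "az": 0}]'

```text
time: 6.7
eef_pos: [0.5971, 0.0609, 0.0265]
ee_rot: [0.001, 2.886, -0.001]
contact_force: [0.3, -0.1, -0.1]
finger_gap: 1.005
gripper_force: 0.0
```

Run:
```python
from m import *
for p in (c,s):
  for r in trace(p,"caddy")[:2]:print(np.round(r["extent"]),round(r["score"],2))
m=pick(c,"caddy",(322,170))
print(fit([c],[m],[.645,.06,0],(.1,.13,.1)))
print(back(c,[(320,136.7)],.06), proj(c,[[.65,.06,.1]]))
```

```text
[ 97. 246. 167. 310.] 0.94
[372. 220. 429. 286.] 0.88
[304. 251. 362. 322.] 0.82
[178. 149. 235. 193.] 0.74
(array([0.65982575, 0.05921227, 0.        ]), np.float64(2.0970074764088396))
[[0.72101568 0.06838991 0.06      ]] [[323.58157399 162.30332429]]
```

jog_arm --targets '[{"tx": -0.19, "ty": 0, "tz": 0.05, "ax": 0, "ay": 0, "az": 0}, {"tx": -0.19, "ty": 0, "tz": 0.05, "ax": 0, "ay": 0, "az": 0}, {"tx": -0.19, "ty": 0, "tz": 0.05, "ax": 0, "ay": 0, "az": 0}, {"tx": -0.19, "ty": 0, "tz": 0.05, "ax": 0, "ay": 0, "az": 0}, {"tx": -0.1, "ty": 0, "tz": 0.025, "ax": 0, "ay": 0, "az": 0}]'

```text
time: 7.45
eef_pos: [0.6047, 0.0609, 0.0262]
ee_rot: [0.001, 2.888, -0.001]
contact_force: [-4.4, 0.1, 2.0]
finger_gap: 1.0
gripper_force: 1.9
```

jog_arm --targets '[{"tx": -0.1, "ty": 0, "tz": 0.025, "ax": 0, "ay": 0, "az": 0}, {"tx": -0.1, "ty": 0, "tz": 0.025, "ax": 0, "ay": 0, "az": 0}]'

```text
time: 7.65
eef_pos: [0.6067, 0.0609, 0.0262]
ee_rot: [0.001, 2.888, -0.001]
contact_force: [-3.9, 0.6, 2.2]
finger_gap: 1.001
gripper_force: 1.9
```

jog_arm --targets '[{"tx": -0.1, "ty": 0, "tz": 0.025, "ax": 0, "ay": 0, "az": 0}, {"tx": -0.1, "ty": 0, "tz": 0.025, "ax": 0, "ay": 0, "az": 0}]'

```text
time: 7.85
eef_pos: [0.6089, 0.0609, 0.0262]
ee_rot: [0.001, 2.887, -0.001]
contact_force: [-3.6, -0.5, 1.2]
finger_gap: 0.999
gripper_force: 1.7
```

jog_arm --targets '[{"tx": -0.1, "ty": 0, "tz": 0.025, "ax": 0, "ay": 0, "az": 0}]'

```text
time: 7.95
eef_pos: [0.6099, 0.0609, 0.0262]
ee_rot: [0.001, 2.887, -0.001]
contact_force: [-3.2, -0.6, 0.8]
finger_gap: 1.002
gripper_force: 1.6
```

jog_arm --targets '[{"tx": -0.1, "ty": 0, "tz": 0.025, "ax": 0, "ay": 0, "az": 0}, {"tx": -0.1, "ty": 0, "tz": 0.025, "ax": 0, "ay": 0, "az": 0}]'

```text
time: 8.15
eef_pos: [0.612, 0.0609, 0.0263]
ee_rot: [0.001, 2.887, -0.001]
contact_force: [-2.5, -0.1, -0.7]
finger_gap: 1.001
gripper_force: 1.5
```

jog_arm --targets '[{"tx": -0.1, "ty": 0, "tz": 0.025, "ax": 0, "ay": 0, "az": 0}]'

```text
time: 8.25
eef_pos: [0.6123, 0.0609, 0.0261]
ee_rot: [0.001, 2.889, -0.001]
contact_force: [-10.3, -0.8, 6.6]
finger_gap: 0.998
gripper_force: 5.3
```

jog_arm --targets '[{"tx": -0.1, "ty": 0, "tz": 0.025, "ax": 0, "ay": 0, "az": 0}]'

```text
time: 8.35
eef_pos: [0.6124, 0.0609, 0.026]
ee_rot: [0.001, 2.89, -0.001]
contact_force: [-17.2, -0.9, 12.5]
finger_gap: 1.002
gripper_force: 8.5
```

jog_arm --targets '[{"tx": 0.97, "ty": 0, "tz": -0.25, "ax": 0, "ay": 0, "az": 0}, {"tx": 1.94, "ty": 0, "tz": -0.5, "ax": 0, "ay": 0, "az": 0}, {"tx": -0.7, "ty": 0, "tz": -2.72, "ax": 0, "ay": 0, "az": 0}, {"tx": -0.7, "ty": 0, "tz": -2.72, "ax": 0, "ay": 0, "az": 0}, {"tx": -0.7, "ty": 0, "tz": -2.72, "ax": 0, "ay": 0, "az": 0}, {"tx": -0.7, "ty": 0, "tz": -2.72, "ax": 0, "ay": 0, "az": 0}, {"tx": -0.7, "ty": 0, "tz": -2.72, "ax": 0, "ay": 0, "az": 0}, {"tx": 0, "ty": 0, "tz": 0, "ax": 0, "ay": 7.2, "az": 0}, {"tx": 0, "ty": 0, "tz": 0, "ax": 0, "ay": 7.2, "az": 0}, {"tx": -1.8, "ty": -2.8, "tz": 0, "ax": 0, "ay": 0, "az": 0}, {"tx": -1.8, "ty": -2.8, "tz": 0, "ax": 0, "ay": 0, "az": 0}, {"tx": -1.8, "ty": -2.8, "tz": 0, "ax": 0, "ay": 0, "az": 0}, {"tx": -1.8, "ty": -2.8, "tz": 0, "ax": 0, "ay": 0, "az": 0}, {"tx": -1.8, "ty": -2.8, "tz": 0, "ax": 0, "ay": 0, "az": 0}]' --fingers 0

```text
time: 9.75
eef_pos: [0.6742, -0.0804, 0.167]
ee_rot: [0.002, 3.138, -0.001]
contact_force: [-0.6, 0.6, -0.5]
finger_gap: 1.002
gripper_force: 0.0
```

jog_arm --targets '[{"tx": 0, "ty": 0, "tz": 0, "ax": 0, "ay": 0, "az": 7.5}, {"tx": 0, "ty": 0, "tz": 0, "ax": 0, "ay": 0, "az": 7.5}, {"tx": 0, "ty": 0, "tz": 0, "ax": 0, "ay": 0, "az": 7.5}, {"tx": 0, "ty": 0, "tz": 0, "ax": 0, "ay": 0, "az": 7.5}, {"tx": 0, "ty": 0, "tz": 0, "ax": 0, "ay": 0, "az": 7.5}, {"tx": 0, "ty": 0, "tz": 0, "ax": 0, "ay": 0, "az": 7.5}, {"tx": 0, "ty": 0, "tz": 0, "ax": 0, "ay": 0, "az": 7.5}, {"tx": 0, "ty": 0, "tz": 0, "ax": 0, "ay": 0, "az": 7.5}, {"tx": 0, "ty": 0, "tz": 0, "ax": 0, "ay": 0, "az": 7.5}, {"tx": 0, "ty": 0, "tz": 0, "ax": 0, "ay": 0, "az": 7.5}, {"tx": 0, "ty": 0, "tz": 0, "ax": 0, "ay": 0, "az": 7.5}, {"tx": 0, "ty": 0, "tz": 0, "ax": 0, "ay": 0, "az": 7.5}, {"tx": 0, "ty": 0, "tz": 0, "ax": 0, "ay": 0, "az": 0}]' --fingers 100

```text
time: 11.05
eef_pos: [0.6736, -0.0791, 0.167]
ee_rot: [2.223, 2.215, 0.003]
contact_force: [-0.0, 0.0, 0.2]
finger_gap: 0.609
gripper_force: 0.0
```

Run:
```python
from m import *
st=read_state();print(np.round(st["q"],2),R.from_rotvec(st["ee_rot"]).as_matrix().round(3).tolist(),st["eef_pos"])
cv2.imwrite("pics/b.png",np.hstack([c["img"][90:330,170:490],s["img"][120:360,220:540]])[:,:,::-1])
m=[r for r in trace(s,"caddy")]
for r in m:print(np.round(r["extent"]),round(r["score"],2))
```

```text
[-0.2   0.63  1.28  0.    1.23 -0.21] [[-0.003, 1.0, 0.003], [1.0, 0.003, -0.001], [-0.001, 0.003, -1.0]] [ 0.67347674 -0.07909519  0.16698926]
[210. 210. 258. 271.] 0.9
[305. 251. 361. 322.] 0.86
[340. 188. 398. 251.] 0.79
```

View pics/b.png

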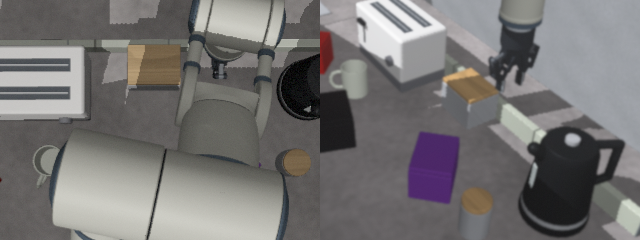

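jog_arm --targets '[{"tx": 0, "ty": -0.3, "tz": 0, "ax": 0, "ay": 7.2, "az": 0}, {"tx": 0, "ty": -0.3, "tz": 0, "ax": 0, "ay": 7.2, "az": 0}, {"tx": -0.7, "ty": 0, "tz": 2.75, "ax": 0, "ay": 0, "az": 0}, {"tx": -0.7, "ty": 0, "tz": 2.75, "ax": 0, "ay": 0, "az": 0}, {"tx": -0.7, "ty": 0, "tz": 2.75, "ax": 0, "ay": 0, "az": 0}, {"tx": -0.7, "ty": 0, "tz": 2.75, "ax": 0, "ay": 0, "az": 0}, {"tx": -0.7, "ty": 0, "tz": 2.75, "ax": 0, "ay": 0, "az": 0}, {"tx": 0, "ty": 0, "tz": 0, "ax": 0, "ay": 0, "az": 0}]'

```text
time: 12.0
eef_pos: [0.6657, -0.0783, 0.0217]
ee_rot: [-2.085, -2.088, -0.263]
contact_force: [0.2, 0.5, 0.7]
finger_gap: 0.609
gripper_force: 0.0
```

jog_arm --targets '[{"tx": 0.97, "ty": 0, "tz": 0.25, "ax": 0, "ay": 0, "az": 0}, {"tx": 0.97, "ty": 0, "tz": 0.25, "ax": 0, "ay": 0, "az": 0}, {"tx": 0.97, "ty": 0, "tz": 0.25, "ax": 0, "ay": 0, "az": 0}, {"tx": 0.97, "ty": 0, "tz": 0.25, "ax": 0, "ay": 0, "az": 0}, {"tx": 0.97, "ty": 0, "tz": 0.25, "ax": 0, "ay": 0, "az": 0}, {"tx": 0.48, "ty": 0, "tz": 0.12, "ax": 0, "ay": 0, "az": 0}, {"tx": 0.48, "ty": 0, "tz": 0.12, "ax": 0, "ay": 0, "az": 0}, {"tx": 0.48, "ty": 0, "tz": 0.12, "ax": 0, "ay": 0, "az": 0}, {"tx": 0.48, "ty": 0, "tz": 0.12, "ax": 0, "ay": 0, "az": 0}, {"tx": 0.48, "ty": 0, "tz": 0.12, "ax": 0, "ay": 0, "az": 0}, {"tx": 0.48, "ty": 0, "tz": 0.12, "ax": 0, "ay": 0, "az": 0}]'

```text
time: 13.1
eef_pos: [0.6679, 0.001, 0.0251]
ee_rot: [-2.09, -2.088, -0.266]
contact_force: [-0.5, -1.7, -0.4]
finger_gap: 0.609
gripper_force: 1.4
```

jog_arm --targets '[{"tx": 0.58, "ty": 0, "tz": 0.15, "ax": 0, "ay": 0, "az": 0}, {"tx": 0.58, "ty": 0, "tz": 0.15, "ax": 0, "ay": 0, "az": 0}, {"tx": 0.58, "ty": 0, "tz": 0.15, "ax": 0, "ay": 0, "az": 0}, {"tx": 0.58, "ty": 0, "tz": 0.15, "ax": 0, "ay": 0, "az": 0}, {"tx": 0.58, "ty": 0, "tz": 0.15, "ax": 0, "ay": 0, "az": 0}, {"tx": 0.58, "ty": 0, "tz": 0.15, "ax": 0, "ay": 0, "az": 0}, {"tx": 0.58, "ty": 0, "tz": 0.15, "ax": 0, "ay": 0, "az": 0}, {"tx": 0.58, "ty": 0, "tz": 0.15, "ax": 0, "ay": 0, "az": 0}, {"tx": 0.58, "ty": 0, "tz": 0.15, "ax": 0, "ay": 0, "az": 0}, {"tx": 0, "ty": 0, "tz": 0, "ax": 0, "ay": 0, "az": 0}]'

```text
time: 14.1
eef_pos: [0.6679, 0.0559, 0.0251]
ee_rot: [-2.089, -2.089, -0.267]
contact_force: [0.9, -0.6, 0.6]
finger_gap: 0.608
gripper_force: 0.0
```

Run:
```python
from m import *
cv2.imwrite("pics/c.png",cv2.resize(c["img"][120:240,180:380],None,fx=3,fy=3,interpolation=cv2.INTER_CUBIC)[:,:,::-1])
```

```text
(no output)
```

View pics/c.png

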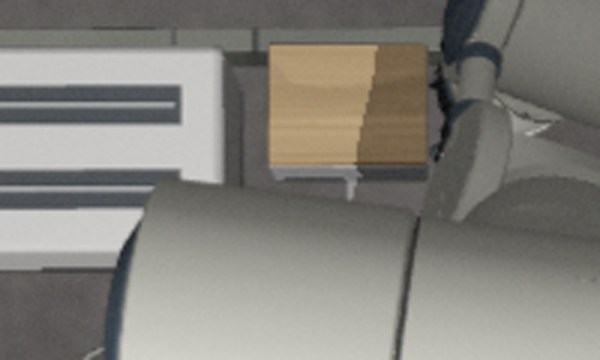

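The lid's left edge is at about column 269 and the caddy is flush and aligned. The gap to the toaster is about 22–27 mm.

jog_arm --targets '[{"tx": 0.39, "ty": 0, "tz": 0.1, "ax": 0, "ay": 0, "az": 0}, {"tx": 0.39, "ty": 0, "tz": 0.1, "ax": 0, "ay": 0, "az": 0}, {"tx": 0.39, "ty": 0, "tz": 0.1, "ax": 0, "ay": 0, "az": 0}, {"tx": 0.19, "ty": 0, "tz": 0.05, "ax": 0, "ay": 0, "az": 0}, {"tx": 0.19, "ty": 0, "tz": 0.05, "ax": 0, "ay": 0, "az": 0}]'

```text
time: 14.7
eef_pos: [0.668, 0.071, 0.0251]
ee_rot: [-2.09, -2.089, -0.267]
contact_force: [0.4, -3.2, 0.0]
finger_gap: 0.608
gripper_force: 1.6
```

jog_arm --targets '[{"tx": 0.1, "ty": 0, "tz": 0.025, "ax": 0, "ay": 0, "az": 0}, {"tx": 0.1, "ty": 0, "tz": 0.025, "ax": 0, "ay": 0, "az": 0}]'

```text
time: 14.9
eef_pos: [0.668, 0.0729, 0.0251]
ee_rot: [-2.09, -2.089, -0.266]
contact_force: [0.2, -4.1, -0.1]
finger_gap: 0.608
gripper_force: 1.6
```

jog_arm --targets '[{"tx": 0.1, "ty": 0, "tz": 0.025, "ax": 0, "ay": 0, "az": 0}, {"tx": 0.1, "ty": 0, "tz": 0.025, "ax": 0, "ay": 0, "az": 0}]'

```text
time: 15.1
eef_pos: [0.668, 0.075, 0.0251]
ee_rot: [-2.09, -2.089, -0.266]
contact_force: [-1.2, -3.0, 0.4]
finger_gap: 0.609
gripper_force: 1.6
```

jog_arm --targets '[{"tx": 0.1, "ty": 0, "tz": 0.025, "ax": 0, "ay": 0, "az": 0}, {"tx": 0.1, "ty": 0, "tz": 0.025, "ax": 0, "ay": 0, "az": 0}]'

```text
time: 15.3
eef_pos: [0.668, 0.0771, 0.0251]
ee_rot: [-2.09, -2.089, -0.266]
contact_force: [0.1, -3.7, 0.2]
finger_gap: 0.611
gripper_force: 1.6
```

jog_arm --targets '[{"tx": 0.1, "ty": 0, "tz": 0.025, "ax": 0, "ay": 0, "az": 0}]'

```text
time: 15.4
eef_pos: [0.6679, 0.0782, 0.0251]
ee_rot: [-2.09, -2.089, -0.266]
contact_force: [0.1, -3.6, -0.7]
finger_gap: 0.606
gripper_force: 1.5
```

jog_arm --targets '[{"tx": 0.1, "ty": 0, "tz": 0.025, "ax": 0, "ay": 0, "az": 0}]'

```text
time: 15.5
eef_pos: [0.668, 0.0792, 0.0251]
ee_rot: [-2.09, -2.089, -0.267]
contact_force: [-0.6, -2.1, -0.5]
finger_gap: 0.608
gripper_force: 1.5
```

jog_arm --targets '[{"tx": 0.1, "ty": 0, "tz": 0.025, "ax": 0, "ay": 0, "az": 0}]'

```text
time: 15.6
eef_pos: [0.6679, 0.0802, 0.0251]
ee_rot: [-2.09, -2.089, -0.266]
contact_force: [0.2, -3.0, 0.8]
finger_gap: 0.61
gripper_force: 1.5
```

jog_arm --targets '[{"tx": 0.1, "ty": 0, "tz": 0.025, "ax": 0, "ay": 0, "az": 0}]'

```text
time: 15.7
eef_pos: [0.668, 0.0812, 0.0251]
ee_rot: [-2.09, -2.089, -0.266]
contact_force: [0.1, -8.9, 0.2]
finger_gap: 0.608
gripper_force: 4.8
```

Run:
```python
from m import *
st=read_state();print(st["eef_pos"],st["contact_force"])
cv2.imwrite("pics/d.png",cv2.resize(c["img"][120:240,180:380],None,fx=3,fy=3,interpolation=cv2.INTER_CUBIC)[:,:,::-1])
```

```text
[0.66805033 0.08101146 0.02509578] [ 0.32245227 -4.58580292  0.52109153]
```

View pics/d.png

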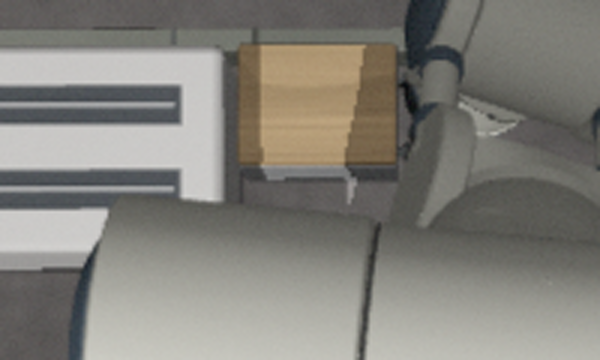

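jog_arm --targets '[{"tx": 0.1, "ty": 0, "tz": 0.025, "ax": 0, "ay": 0, "az": 0}]'

```text
time: 15.9
eef_pos: [0.6682, 0.0814, 0.0251]
ee_rot: [-2.091, -2.09, -0.266]
contact_force: [-1.4, -15.5, 2.1]
finger_gap: 0.606
gripper_force: 7.6
```

jog_arm --targets '[{"tx": -0.97, "ty": 0, "tz": -0.25, "ax": 0, "ay": 0, "az": 0}, {"tx": -1.94, "ty": 0, "tz": -0.5, "ax": 0, "ay": 0, "az": 0}, {"tx": -1.94, "ty": 0, "tz": -0.5, "ax": 0, "ay": 0, "az": 0}, {"tx": 0.7, "ty": 0, "tz": -2.75, "ax": 0, "ay": 0, "az": 0}, {"tx": 0.7, "ty": 0, "tz": -2.75, "ax": 0, "ay": 0, "az": 0}, {"tx": 0.7, "ty": 0, "tz": -2.75, "ax": 0, "ay": 0, "az": 0}, {"tx": 0.7, "ty": 0, "tz": -2.75, "ax": 0, "ay": 0, "az": 0}, {"tx": 0.7, "ty": 0, "tz": -2.75, "ax": 0, "ay": 0, "az": 0}, {"tx": 0, "ty": 0, "tz": -2, "ax": 0, "ay": 0, "az": 0}, {"tx": 0, "ty": -3, "tz": 0, "ax": 0, "ay": 0, "az": 0}, {"tx": 0, "ty": -3, "tz": 0, "ax": 0, "ay": 0, "az": 0}, {"tx": 0, "ty": -3, "tz": 0, "ax": 0, "ay": 0, "az": 0}, {"tx": 0, "ty": 0, "tz": 0, "ax": 0, "ay": 0, "az": 0}]'

```text
time: 17.2
eef_pos: [0.5739, 0.0259, 0.1863]
ee_rot: [-2.09, -2.086, -0.264]
contact_force: [-1.3, 0.0, -0.0]
finger_gap: 0.612
gripper_force: 0.0
```

Run:
```python
from m import *
cv2.imwrite("pics/e.png",np.hstack([cv2.resize(i,None,fx=2,fy=2,interpolation=cv2.INTER_CUBIC) for i in(c["img"][110:260,170:370],s["img"][110:260,230:430])])[:,:,::-1])
m=pick(c,"caddy",(285,160));print("caddy",fit([c],[m],[.67,.15,0.02],(.1,.13,.1)))
t=pick(c,"toaster");print("toaster",fit([c],[t],[.619,.357,0.0],(.16,.28,.19)))
```

```text
caddy (array([0.66954565, 0.15198965, 0.01040991]), np.float64(0.4674413868384388))
toaster (array([0.61904737, 0.3563226 , 0.        ]), np.float64(1.4723918834886602))
```

View pics/e.png

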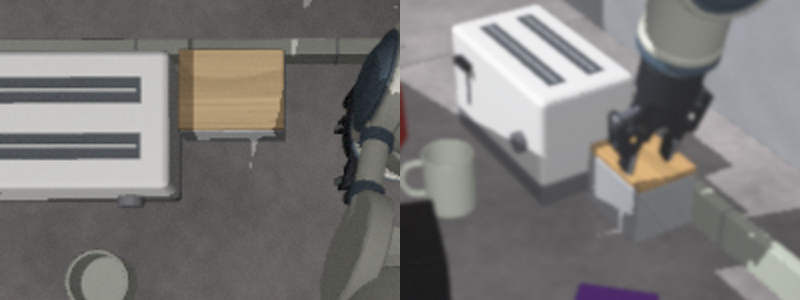

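The caddy sits at (0.6695, 0.152), angle about 0.01 rad, touching both the upstand and the toaster end. The toaster has not moved (0.619, 0.356). I'm handing the job in.

```bash
python3 -c "
from bench import *
print(finish_job())"
```

```text
the job is handed in; nothing more can be done
None
```

The job is handed in: by the last camera measurement the caddy is flush against the upstand (about 0.01 rad off line) and touching the toaster's end; the toaster moved under 1 mm, and the arm was not near the kettle, mug or round caddy. No verdict came back.

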